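Find the heavy side of a flywheel on the balancing stand

TASK

The small flywheel has just been laid in the balancing stand: first swing the hinged keeper strap fully down over its shaft, then crank the flywheel round by its handle (well over a third of a turn at least) to feel which side of it is heavy. Finish still gripping the handle, with the flywheel held at rest heavy side straight down, so that I can mark the light spot on top; leave the other things on the bench where they are.

Things in the scene. Friction and masses are not known exactly. Their poses are not given: they have to be found in the camera images.
- stand: Steel balancing stand, fixed. Origin: centre of underside on the bench; z up, yaw varies. Base plate 20 mm high (x -85 to 85, y -60 to 110 mm), grey bearing block (x -35 to 35, y 30 to 80, top 146 mm up). The shaft runs level along the stand's y axis at x 0, 150 mm up. The flywheel overhangs on the -y side; in front of its face (y under -60) all is clear down to the bench.
- axle (a point): Centre of the flywheel on the shaft axis, in the stand at (0, -20, 150) mm, axes as the stand's. Plain closed aluminium drum, 120 mm diameter, 40 mm thick (stand y -40 to 0), heavier on one side inside: nothing shows where, at any angle to the handle. Turning needs most force as the heavy side rises level with the shaft, least as it sinks there; the drag cancels over a turn each way.
- flywheel (a joint): Turn of the flywheel, rad, unlimited. 0: handle straight above the shaft; +1.57: handle towards the stand's +x. Handle centre = axle + (45 sin q, -85, 45 cos q) mm in stand axes, also while it is held. Bearing friction is constant, about 0.23 N m (5 N at the handle), so the wheel stays where it is let go; the unbalance adds or takes off up to 0.13 to 0.2 N m (3 to 4 N).
- crank_handle: Black crank handle, 16 mm diameter, 50 mm long, parallel to the shaft, 45 mm from its axis, free to spin on its pin. Origin: its centre, 65 mm out from the drum's face. Can be pinched from above across its diameter and carried round the full circle, gripper pointing down. Opposite it a short stud on the face (18 mm diameter, 20 mm long) balances it.
- keeper (a joint): Hinge of the keeper, rad: 0 is fully down on the bearing block (a hard stop), positive is swung up; it starts about 0.8 to 1.25 open and stays where it is left (friction 0.15 N m).
- keeper_hinge_pin (a point): Middle of the keeper's hinge pin, in the stand at (45, 55, 164) mm, pin along stand y. Keeper: steel strap 30 mm wide, 8 mm thick; closed it lies towards the stand's -x, its round tongue (34 mm wide) centred 112 mm from the pin, upper face 6 mm above the pin's axis. Swung up, that face looks up and to stand +x; pushing on it closes the keeper.
- hammer: Small hammer, 200 mm long, lying on the bench; bystander.
- jar: Glass jar with steel cap, 56 mm diameter, 70 mm high, standing on the bench; bystander, origin under its centre.
- bur_block: Wooden block 70 x 110 x 35 mm holding upright burs; bystander, origin under its centre.

How it is judged:
By the outcome, as a careful person would: the job done as asked, in the order asked, and still so for the second after the job is handed in, while the arm keeps its last pose, push and grip.
It also fails if it takes over 66 s, if anything falls off the work surface, if the arm or the gripper's body presses on something with over 40 N, if the wrist force passes 120 N, or if a joint passes its speed limit or range.

ROBOT

A 6-joint arm with a two-finger parallel gripper is mounted at the origin on the work surface. World frame = base frame: x ahead of the robot, y to its left, z up, the work surface at z = 0. Lengths are in m, angles in degrees, forces in N, time in s.
With the tool pointing down it reaches from about 0.4 to 0.825 m from the base axis. Payload 7 kg.
Tool frame: the origin (TCP) lies at the very end of the fingers, on their centre line; the grasp point (between the pads) lies 19 mm behind it; z points along the fingers, y is the line along which they close (so a half turn about z gives the same grasp; the last joint's range is limited). The gripper opens to 88 mm and grips with 3 to 60 N. Pads are 19 mm wide; open, the fingers measure 130 mm over their backs; the gripper's body (78 mm by 193 mm) begins 47 mm behind the grasp point.
Start: joints at [85.949, 20.546, 0.682, 0, -70.136, -16.507], TCP at [0.237, 0.632, 0.227] pointing down, gripper open.
Joint ranges: [-176.03, 176.03], [-82.01, 121.73], [-58.28, 71.71], [-173.87, 95.51], [-174.79, -0.11], [-173.66, 173.66]. Speed limits (degrees/s): [136.94, 136.94, 172.46, 180, 180, 180].

INTERFACE

Orientations are given as [roll, pitch, yaw] about the fixed x, y, z axes, in that order (R = Rz(yaw) Ry(pitch) Rx(roll)).
In Python, from plant import r gives the robot as it stands. The module is installed in compiled form; this text tells all that it offers.
- The arm moves only by the tool jog_arm, never from a script. Its arguments are lists of equal length, an entry for each row: "travel": the shift along the tool's x, y, z each as a share of 50 cm, from -1 to 1, a list of three; "dr": the turn, a rotation vector about the tool's x, y, z each as a share of 360 degrees, from -1 to 1, a list of three; "claw": the opening, from 0 (shut) to 1 (fully open). A call has exactly 10 rows; each row is the pose to reach, as a shift and turn from the pose commanded when the call began, along the tool's axes at that moment, turning the shorter way round; what a row does not reach only later rows make up. A row lasts 1/8 s, in which the tool goes at most 62.5 mm and 10.7 degrees, less where a joint would pass 70% of its speed; a pose out of reach is approached as far as the arm can. A call with a number of a shift or a turn outside -1 to 1 is refused whole. A call with a gripper value outside its range is refused whole. The fingers move at their own pace and stop on an object; "newtons" is the grip in N (left out, the last holds). Time passes only in rows, so rows that repeat a pose let the fingers close, or fill a call up. It gives the time, the measured TCP pose, the force, the opening and the grip force at its end, in the units of the state.
- r.get_state(): the state, without advancing time (a new reading comes with each control period).
- r.capture(name): name is "scene" or "top" or "wrist"; returns a dict with "pixels" (400x640x3 uint8, red, green, blue), "range_z" (400x640 float32, m along the optical axis (not along the pixel's ray), 0 where there is no reading), "fx", "fy", "cx", "cy" (pixels), "dist_coeffs" ([k1, k2, p1, p2, k3] as OpenCV has them; the pictures are not rectified), "position" and "attitude" of the camera in the world; the wrist camera has in their place "hand_eye" (4x4, takes a point from camera to tool coordinates, whose origin is the TCP and whose axes are the flange's). Camera axes: x right, y up, looking along -z (the intrinsics and any distortion apply to the point x, -y, -z); pixel columns grow to the right and rows downward; lengths in m; the calibration is good to about 2 mm. A picture is of the moment at which its call begins: read the wrist's pose just before it.
- r.close_job(): hands the job in; it is judged then, once.
Trained networks look in the newest picture that a camera, given by its name, has taken for a name from the list of things; names that differ only in an ending like _2 or _b are one class to them, and where a whole thing is asked for, a point or a joint stands for the part that bears it (a point fixed in the world has none). Each returns a list of dicts, best first, with "conf" (0 to 1); they miss things now and then, are a little off and sometimes report something else, mostly with a low value. They report only what shows in the picture. A call takes as long as a camera call.
- r.boxes_of(name, camera): "extent" ([left, top, right, bottom] in pixels, round what is visible of it).
- r.regions_of(name, camera): "pixels" (400x640 bool, what is visible of it) and "extent" ([left, top, right, bottom] in pixels, round what is visible of it).
- r.tip_of(name, camera): "at" ([column, row] in pixels: a listed point, or the origin of a listed thing).
The state is a dict: "time_s": time; "joints": joint angles; "qd": joint speeds; "joint_torque": joint torques, N m; "tcp_pos": TCP position; "eef_rot": TCP orientation; "contact_force": force on the tool from outside, world axes, zero at the start; "moment": the same for the moment, N m; "gripper_width": finger opening in m; "gripper_force": force on a finger pad.
Only numpy, scipy, OpenCV 4.12 (cv2) and the standard library are available. Lean on these libraries where they do the work, as an engineer would, in place of code of your own. Each camera call takes 0.05 s, during which the arm holds its last target. There are 200 camera calls.

## Working session

There is one attempt and no reset: what is moved stays moved. The work goes in short steps, Python scripts to look and compute and a tool call to move; the robot and the scene stay as the last step left them, time stands still between calls to the robot, and variables do not carry over. Pictures are saved under pics/ and viewed, at most 10 in all, crops included, and the job is handed in when it is done.

Besides the shell and the picture viewer there is one more tool, called as name(argument=value, ...), one argument or row to a line, values as JSON. jog_arm: Moves the arm, as the interface text tells. Its arguments: {"type":"object","properties":{"travel":{"type":"array"},"dr":{"type":"array"},"claw":{"type":"array"},"newtons":{"type":"number"}},"required":["travel","dr","claw"]}

```bash
mkdir -p pics; cat > h.py <<'E'
import numpy as np,cv2
from scipy.spatial.transform import Rotation as R
from plant import r
def cam(n):
    s=r.get_state(); c=r.capture(n)
    if n=="wrist":
        T=np.eye(4);T[:3,:3]=R.from_euler('xyz',s['eef_rot'],degrees=True).as_matrix();T[:3,3]=s['tcp_pos'];c['T']=T@np.array(c['hand_eye'])
    else:
        T=np.eye(4);a=np.array(c['attitude'])
        T[:3,:3]=a if a.shape==(3,3) else (R.from_quat(a) if a.size==4 else R.from_euler('xyz',a,degrees=True)).as_matrix()
        T[:3,3]=c['position'];c['T']=T
    return c
def world(c,uv,z=None):
    uv=np.atleast_2d(np.array(uv,float))
    K=np.array([[c['fx'],0,c['cx']],[0,c['fy'],c['cy']],[0,0,1.]])
    p=cv2.undistortPoints(uv[:,None],K,np.array(c['dist_coeffs'])).reshape(-1,2)
    if z is None: z=c['range_z'][uv[:,1].round().astype(int),uv[:,0].round().astype(int)]
    z=np.asarray(z).reshape(-1,1)
    P=np.hstack([p[:,:1]*z,-p[:,1:]*z,-z*np.ones_like(p[:,:1])])
    return P@c['T'][:3,:3].T+c['T'][:3,3]
def save(c,n): cv2.imwrite('pics/'+n,c['pixels'][:,:,::-1])
E
python3 - <<'E'
from h import *
print(r.get_state())
for n in("scene","top"):
    c=cam(n);save(c,n+'0.png');print(n,c['position'],c['attitude'],c['dist_coeffs'],c['fx'])
    for k in("stand","axle","crank_handle","keeper","keeper_hinge_pin","hammer","jar","bur_block"):
        t=r.tip_of(k,n)[:2]
        for d in t: print(k,d['conf'],np.round(d['at']),world(c,d['at']).round(3))
    cv2.imwrite
E
```

```text
{'time_s': 0.0, 'joints': array([ 8.59490781e+01,  2.05881785e+01,  6.33227665e-01, -2.03511952e-02,
       -7.01361443e+01, -1.65059352e+01]), 'qd': array([-0.01111171, -0.04475071,  0.0023316 ,  0.03199892,  0.02589533,
       -0.0447267 ]), 'joint_torque': array([-7.25881928e-04, -5.82723427e+01,  2.93059802e+01,  6.99738532e+00,
        6.89040593e-03, -1.66713940e-04]), 'tcp_pos': array([0.23687922, 0.63153741, 0.22565458]), 'eef_rot': array([ 1.79907223e+02, -7.54075185e-03, -2.05637813e+01]), 'contact_force': array([-0.15570722,  0.30140868, -0.05400769]), 'moment': array([-0.00684006, -0.00353815,  0.00870701]), 'gripper_force': 0.0, 'gripper_width': 0.08782383925991233}
scene [1.16630361 0.18313484 0.82969716] [ 40.3724316   -0.12557702 103.71514203] [-0.08860253  0.          0.          0.          0.        ] 409.1717103400456
stand 0.73 [349. 231.] [[0.574 0.135 0.02 ]]
axle 0.91 [345. 193.] [[0.603 0.118 0.189]]
crank_handle 0.5 [320. 226.] [[0.573 0.062 0.018]]Traceback (most recent call last):
  File "<stdin>", line 6, in <module>
ValueError: it knows: axle, bur_block, crank_handle, hammer, jar, keeper_hinge_pin, stand
```

```bash
python3 - <<'E'
from h import *
for n in("scene","top"):
    c=cam(n);save(c,n+'1.png');print(n,c['position'],c['attitude'])
    for k in("stand","axle","crank_handle","keeper_hinge_pin","hammer","jar","bur_block"):
        for d in r.tip_of(k,n)[:2]: print(k,d['conf'],np.round(d['at']),world(c,d['at']).round(3))
    np.savez('pics/'+n,**c)
a=[cv2.imread(f'pics/{n}1.png')[:,:] for n in("scene","top")]
cv2.imwrite('pics/a.png',cv2.resize(np.vstack(a),(480,600),interpolation=cv2.INTER_AREA))
E
```

```text
scene [1.16630361 0.18313484 0.82969716] [ 40.3724316   -0.12557702 103.71514203]
stand 0.79 [348. 234.] [[0.581 0.133 0.019]]
axle 0.8 [345. 198.] [[0.601 0.12  0.172]]
crank_handle 0.75 [324. 226.] [[0.66  0.088 0.138]]
crank_handle 0.5 [347. 194.] [[0.608 0.124 0.192]]
keeper_hinge_pin 0.74 [389. 192.] [[0.56  0.209 0.168]]
hammer 0.78 [423. 219.] [[0.494 0.308 0.021]]
bur_block 0.8 [396. 282.] [[0.695 0.261 0.032]]
top [0.3904416  0.02184267 1.03734785] [ 13.1820655    0.12019538 -86.81899796]
stand 0.88 [281. 219.] [[0.558 0.139 0.019]]
stand 0.64 [249. 208.] [[0.544 0.187 0.223]]
axle 0.81 [287. 204.] [[0.562 0.107 0.207]]
crank_handle 0.46 [299. 170.] [[0.66  0.091 0.14 ]]
keeper_hinge_pin 0.79 [247. 207.] [[0.55  0.196 0.199]]
hammer 0.76 [218. 245.] [[0.478 0.3   0.025]]
jar 0.92 [361. 199.] [[ 0.612 -0.067  0.07 ]]
bur_block 0.9 [243. 170.] [[0.683 0.251 0.036]]
```

View pics/scene1.png

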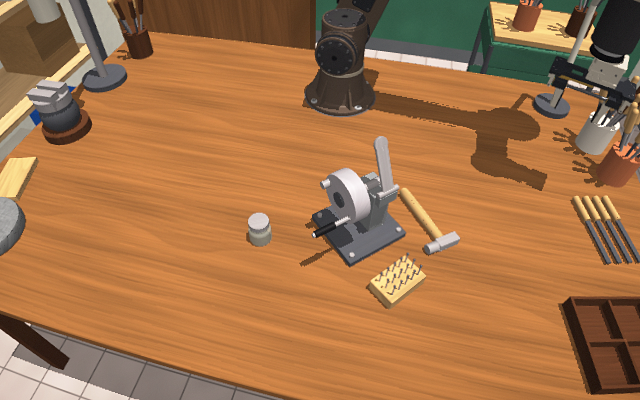

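View pics/top1.png

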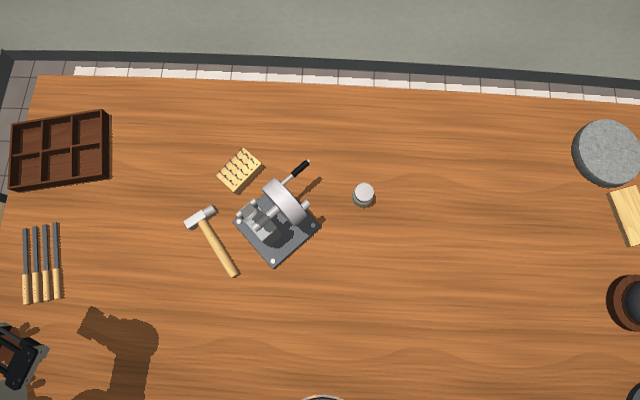

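```bash
cat > fit.py <<'E'
from h import *
from scipy.optimize import least_squares
def box(p,lo,hi):
    c=(np.array(lo)+hi)/2;h=(np.array(hi)-lo)/2;d=abs(p-c)-h
    return np.linalg.norm(np.maximum(d,0),axis=1)+np.minimum(d.max(1),0)
def cyl(p,c,r,hy):
    q=p-c;d=np.c_[np.hypot(q[:,0],q[:,2])-r,abs(q[:,1])-hy]
    return np.linalg.norm(np.maximum(d,0),axis=1)+np.minimum(d.max(1),0)
def sdf(v,P):
    x,y,yaw,q,k=v
    p=(R.from_euler('z',-yaw).apply(P-[x,y,0]))*1000
    h=p-[45,55,164];c,s=np.cos(k),np.sin(k)
    # closed direction -x; opening raises it
    a=-h[:,0]*c+h[:,2]*s; b=h[:,0]*s+h[:,2]*c
    kk=box(np.c_[a,h[:,1],b],[0,-15,-2],[128,15,6])
    parts=[box(p,[-85,-60,0],[85,110,20]),box(p,[-35,30,20],[35,80,146]),cyl(p,[0,-20,150],60,20),
      cyl(p,[45*np.sin(q),-105,150+45*np.cos(q)],8,25),cyl(p,[-45*np.sin(q),-50,150-45*np.cos(q)],9,10),kk]
    return np.min(parts,0),parts
def cloud(c,cen,rad=.2):
    vv,uu=np.mgrid[0:400,0:640];m=c['range_z']>0
    P=world(c,np.c_[uu[m],vv[m]])
    return P[(P[:,2]>.012)&(P[:,2]<.32)&(np.hypot(*(P[:,:2]-cen).T)<rad)]
def fit(P,v0):
    f=lambda v:np.minimum(abs(sdf(v,P)[0]),25)
    return least_squares(lambda v:np.clip(sdf(v,P)[0],-25,25),v0,loss='soft_l1',f_scale=3,x_scale=[.01,.01,.05,.2,.1])
E
python3 - <<'E'
from fit import *
cs=[dict(np.load(f'pics/{n}.npz')) for n in("scene","top")]
P=np.vstack([cloud(c,[.565,.14]) for c in cs]);print(len(P))
best=[]
for yaw in(45,135,-45,-135):
  for q in np.arange(0,6.2,1.05):
    for k in (.8,1.2):
      s=fit(P,[.565,.14,np.radians(yaw),q,k]);best.append((s.cost,yaw,s.x))
best.sort(key=lambda t:t[0])
for b in best[:6]: print(round(b[0]),b[1],b[2].round(4))
v=best[0][2];d,p=sdf(v,P);i=np.argmin(p,0)
for j in range(6): print(j,(i==j).sum(),np.median(d[i==j]),np.median(abs(d[i==j])))
np.save('v.npy',v)
for c in cs:
  q=cloud(c,[.565,.14]);s=fit(q,v);print(s.x.round(4))
E
```

```text
14095
259605 45 [0.5611 0.1348 0.7827 1.9725 1.1209]
259605 45 [0.5611 0.1348 0.7827 1.9725 1.1209]
259605 45 [0.5611 0.1348 0.7827 1.9725 1.1209]
261009 45 [0.5611 0.1347 0.7832 1.9726 1.1865]
282969 45 [0.5615 0.1344 0.7857 5.2104 1.1224]
282969 45 [ 0.5615  0.1344  0.7857 17.7768  1.1224]
0 7755 1.9779846183090193 3.065652548747451
1 1756 0.19340323254157 1.2328876726247984
2 2858 -0.33730921405387804 0.8439278832874528
3 391 0.31876505501556984 1.12153287058847
4 155 -0.15349980318785938 0.7939647696779701
5 1180 0.13804117134219318 1.1656914127926274
[0.5608 0.1345 0.7791 1.9724 1.118 ]
[0.5613 0.1352 0.7887 1.9685 1.1333]
```

```bash
cat > mv.py <<'E'
from h import *
v=np.load('v.npy')
def s2w(p): return R.from_euler('z',v[2]).apply(np.array(p)/1000)+[v[0],v[1],0]
def w2s(p): return R.from_euler('z',-v[2]).apply(np.array(p)-[v[0],v[1],0])*1000
E
python3 - <<'E'
from mv import *
y0=np.radians(-20.56);p0=np.array([.237,.632,.227])
A=np.array([[np.cos(y0),np.sin(y0),0],[np.sin(y0),-np.cos(y0),0],[0,0,-1]]).T
A=np.c_[[np.cos(y0),np.sin(y0),0],[np.sin(y0),-np.cos(y0),0],[0,0,-1]]
print((A.T@(s2w([58,55,263])-p0)/.5).round(4), (-20.56-(np.degrees(v[2])-90))/360)
E
```

```text
[ 0.9043  0.5522 -0.072 ] 0.06831579753255715
```

jog_arm(
  travel=[
    [0.1, 0.06, -0.072],
    [0.2, 0.122, -0.072],
    [0.3, 0.183, -0.072],
    [0.4, 0.244, -0.072],
    [0.5, 0.305, -0.072],
    [0.6, 0.366, -0.072],
    [0.7, 0.428, -0.072],
    [0.8, 0.489, -0.072],
    [0.904, 0.552, -0.072],
    [0.904, 0.552, -0.072],
  ],
  dr=[
    [0, 0, 0.008],
    [0, 0, 0.016],
    [0, 0, 0.024],
    [0, 0, 0.032],
    [0, 0, 0.04],
    [0, 0, 0.048],
    [0, 0, 0.056],
    [0, 0, 0.064],
    [0, 0, 0.0683],
    [0, 0, 0.0683],
  ],
  claw=[0, 0, 0, 0, 0, 0, 0, 0, 0, 0],
  newtons=20,
)

```text
time_s: 2.25
tcp_pos: [0.5651, 0.2115, 0.2623]
eef_rot: [180.0, -0.0, -45.4]
contact_force: [-1.1, 0.1, 0.4]
gripper_width: 0.0009
gripper_force: 0.0
```

```bash
python3 - <<'E'
from fit import *
from mv import w2s
s=r.get_state();print(s['time_s'],w2s(s['tcp_pos']),s['eef_rot'],s['contact_force'],s['gripper_width'])
c=cam("scene");save(c,'s2.png')
im=c['pixels'][110:280,270:470,::-1];cv2.imwrite('pics/s2c.png',cv2.resize(im,None,fx=3,fy=3))
E
```

```text
2.25 [ 56.9905727   51.50890945 262.26274691] [ 1.79962087e+02 -1.93167470e-02 -4.54438632e+01] [-1.14978069  0.05951908  0.37582407] 0.0009291757337832416
```

View pics/s2c.png

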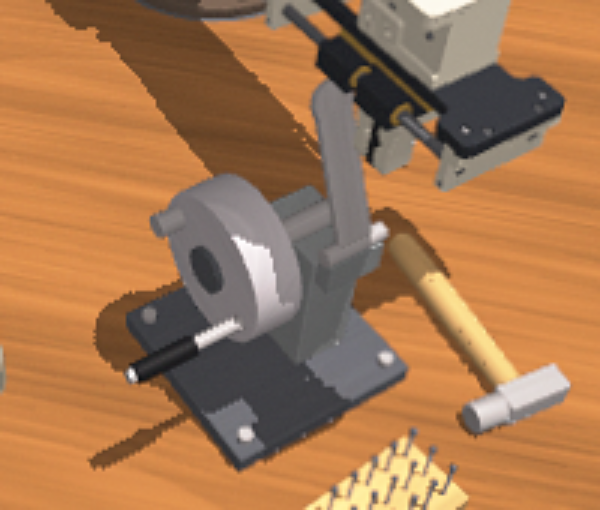

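jog_arm(
  travel=[
    [0, 0.03, 0.002],
    [0, 0.06, 0.004],
    [0, 0.085, 0.015],
    [0, 0.105, 0.026],
    [0, 0.118, 0.036],
    [0, 0.129, 0.046],
    [0, 0.14, 0.058],
    [0, 0.151, 0.07],
    [0, 0.168, 0.096],
    [0, 0.181, 0.125],
  ],
  dr=[
    [0, 0, 0],
    [0, 0, 0],
    [0, 0, 0],
    [0, 0, 0],
    [0, 0, 0],
    [0, 0, 0],
    [0, 0, 0],
    [0, 0, 0],
    [0, 0, 0],
    [0, 0, 0],
  ],
  claw=[0, 0, 0, 0, 0, 0, 0, 0, 0, 0],
)

```text
time_s: 3.55
tcp_pos: [0.4987, 0.1504, 0.199]
eef_rot: [180.0, -0.0, -45.2]
contact_force: [1.2, 1.2, 0.5]
gripper_width: 0.0004
gripper_force: 0.7
```

jog_arm(
  travel=[
    [0, 0.004, 0.01],
    [0, 0.007, 0.02],
    [0, 0.009, 0.03],
    [0, 0.011, 0.04],
    [0, 0.013, 0.05],
    [0, 0.013, 0.056],
    [0, 0.013, 0.06],
    [0, 0.013, 0.062],
    [0, 0.013, 0.064],
    [0, 0.013, 0.064],
  ],
  dr=[
    [0, 0, 0],
    [0, 0, 0],
    [0, 0, 0],
    [0, 0, 0],
    [0, 0, 0],
    [0, 0, 0],
    [0, 0, 0],
    [0, 0, 0],
    [0, 0, 0],
    [0, 0, 0],
  ],
  claw=[0, 0, 0, 0, 0, 0, 0, 0, 0, 0],
)

```text
time_s: 4.8
tcp_pos: [0.4946, 0.1463, 0.17]
eef_rot: [-180.0, -0.0, -45.1]
contact_force: [-7.8, -1.1, 17.4]
gripper_width: 0.0001
gripper_force: 8.8
```

```bash
python3 - <<'E'
from mv import *
s=r.get_state();print(s['time_s'],w2s(s['tcp_pos']),s['eef_rot'],s['contact_force'])
E
```

```text
4.8 [-38.95331022  55.04625452 170.04397959] [-1.79957510e+02 -4.20827457e-02 -4.51080897e+01] [-7.76133253 -1.06489874 17.41602388]
```

jog_arm(
  travel=[
    [0, 0, -0.1],
    [0, 0, -0.183],
    [0.1, -0.05, -0.183],
    [0.2, -0.1, -0.183],
    [0.28, -0.14, -0.183],
    [0.32, -0.161, -0.183],
    [0.32, -0.161, -0.183],
    [0.32, -0.161, -0.1],
    [0.32, -0.161, -0.02],
    [0.32, -0.161, 0.02],
  ],
  dr=[
    [0, 0, 0],
    [0, 0, 0],
    [0, 0, 0],
    [0, 0, 0],
    [0, 0, 0],
    [0, 0, 0],
    [0, 0, 0],
    [0, 0, 0],
    [0, 0, 0],
    [0, 0, 0],
  ],
  claw=[0, 0, 1, 1, 1, 1, 1, 1, 1, 1],
)

```text
time_s: 6.05
tcp_pos: [0.6626, 0.0899, 0.1558]
eef_rot: [179.9, 0.1, -45.1]
contact_force: [0.0, -0.6, 0.3]
gripper_width: 0.075
gripper_force: 0.0
```

```bash
python3 - <<'E'
from fit import *
from mv import w2s
s=r.get_state();print(s['time_s'],w2s(s['tcp_pos']),s['contact_force'],s['gripper_width'])
cs=[cam("scene"),cam("top")]
im=cs[0]['pixels'][110:280,270:470,::-1];cv2.imwrite('pics/s3c.png',cv2.resize(im,None,fx=3,fy=3))
E
```

```text
6.05 [  40.33566245 -103.36553268  155.78920282] [ 0.01090276 -0.64917351  0.30520617] 0.07500420314612681
```

View pics/s3c.png

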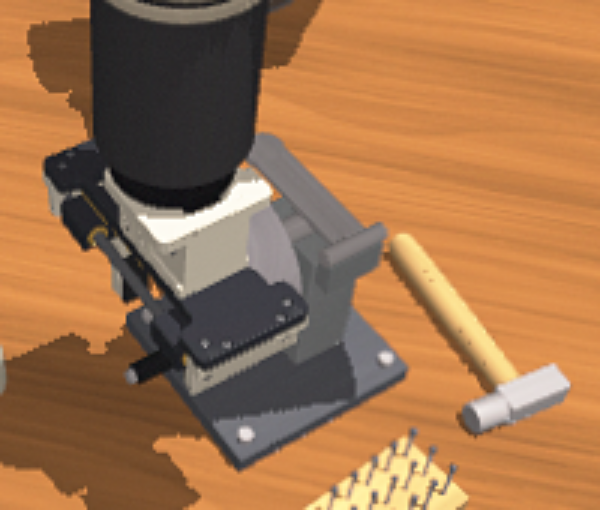

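jog_arm(
  travel=[
    [0, 0, 0.05],
    [0, 0, 0.091],
    [0, 0, 0.091],
    [0, 0, 0.091],
    [0, 0, 0.091],
    [0, 0, 0.091],
    [0, 0, 0.091],
    [0, 0, 0.091],
    [0, 0, 0.091],
    [0, 0, 0.091],
  ],
  dr=[
    [0, 0, 0],
    [0, 0, 0],
    [0, 0, 0],
    [0, 0, 0],
    [0, 0, 0],
    [0, 0, 0],
    [0, 0, 0],
    [0, 0, 0],
    [0, 0, 0],
    [0, 0, 0],
  ],
  claw=[1, 1, 1, 0, 0, 0, 0, 0, 0, 0],
  newtons=45,
)

```text
time_s: 7.4
tcp_pos: [0.6645, 0.0898, 0.1125]
eef_rot: [180.0, 0.0, -45.1]
contact_force: [-0.7, -0.8, -0.7]
gripper_width: 0.0232
gripper_force: 0.0
```

```bash
python3 - <<'E'
from mv import *
s=r.get_state();p=w2s(s['tcp_pos']);print(s['time_s'],p,s['eef_rot'],R.from_euler('z',-v[2]).apply(s['contact_force']),s['gripper_width'],s['gripper_force'])
print(np.hypot(p[0],p[2]+19-150),np.degrees(np.arctan2(p[0],p[2]+19-150)))
E
```

```text
7.4 [  41.57199301 -104.84216419  112.50591046] [ 1.79992416e+02  1.74582543e-03 -4.51464209e+01] [-1.07446327 -0.10516694 -0.74688424] 0.02324754508037824 0.0
45.500131329059734 113.98279697507901
```

jog_arm(
  travel=[
    [0, 0, 0],
    [0, 0, 0],
    [0, 0, 0],
    [0, 0, 0],
    [0, 0, 0],
    [0, 0, 0],
    [0, 0, 0],
    [0, 0, 0],
    [0, 0, 0],
    [0, 0, 0],
  ],
  dr=[
    [0, 0, 0],
    [0, 0, 0],
    [0, 0, 0],
    [0, 0, 0],
    [0, 0, 0],
    [0, 0, 0],
    [0, 0, 0],
    [0, 0, 0],
    [0, 0, 0],
    [0, 0, 0],
  ],
  claw=[0, 0, 0, 0, 0, 0, 0, 0, 0, 0],
  newtons=45,
)

```text
time_s: 8.65
tcp_pos: [0.6661, 0.0912, 0.1129]
eef_rot: [-179.8, -0.1, -45.1]
contact_force: [3.4, 3.6, -2.1]
gripper_width: 0.015
gripper_force: 45.0
```

```bash
cat > rd.py <<'E'
from mv import *
s=r.get_state();p=w2s(s['tcp_pos']);F=R.from_euler('z',-v[2]).apply(s['contact_force'])
q=np.arctan2(p[0],p[2]+19-150)
print(round(s['time_s'],2),p.round(2),'rad %.2f q %.1f'%(np.hypot(p[0],p[2]+19-150),np.degrees(q)),'F',F.round(2),'Ft %.2f Fr %.2f'%(F[0]*np.cos(q)-F[2]*np.sin(q),F[0]*np.sin(q)+F[2]*np.cos(q)),'w %.4f g %.1f'%(s['gripper_width'],s['gripper_force']),s['moment'].round(2))
E
python3 rd.py; python3 - <<'E'
import numpy as np,json
pos=lambda q:np.array([0,-45*np.sin(np.radians(q)),-45*np.cos(np.radians(q))])/500
base=pos(113)
for i in range(8):
    rows=[(pos(113+45*i+4.5*j)-base).round(3) for j in range(1,11)]
    print(113+45*i,json.dumps([[float(x)+0 for x in r] for r in rows]))
    base=base+rows[-1]
E
```

```text
8.65 [  43.74 -104.94  112.95] rad 47.32 q 112.4 F [ 5.    0.17 -2.12] Ft 0.06 Fr 5.43 w 0.0150 g 45.0 [ 1.47 -1.29  0.09]
113 [[0.0, 0.003, 0.006], [0.0, 0.007, 0.013], [0.0, 0.01, 0.018], [0.0, 0.015, 0.024], [0.0, 0.02, 0.029], [0.0, 0.025, 0.034], [0.0, 0.031, 0.038], [0.0, 0.036, 0.042], [0.0, 0.043, 0.045], [0.0, 0.049, 0.048]]
158 [[0.0, 0.007, 0.003], [0.0, 0.014, 0.005], [0.0, 0.021, 0.006], [0.0, 0.028, 0.007], [0.0, 0.035, 0.007], [0.0, 0.042, 0.006], [0.0, 0.049, 0.006], [0.0, 0.056, 0.004], [0.0, 0.062, 0.002], [0.0, 0.069, 0.0]]
203 [[0.0, 0.006, -0.003], [0.0, 0.013, -0.007], [0.0, 0.018, -0.011], [0.0, 0.024, -0.015], [0.0, 0.029, -0.02], [0.0, 0.034, -0.025], [0.0, 0.038, -0.031], [0.0, 0.042, -0.037], [0.0, 0.045, -0.043], [0.0, 0.048, -0.049]]
248 [[0.0, 0.003, -0.007], [0.0, 0.005, -0.014], [0.0, 0.006, -0.021], [0.0, 0.007, -0.028], [0.0, 0.007, -0.035], [0.0, 0.007, -0.042], [0.0, 0.006, -0.049], [0.0, 0.004, -0.056], [0.0, 0.002, -0.063], [0.0, 0.0, -0.069]]
293 [[0.0, -0.003, -0.007], [0.0, -0.007, -0.013], [0.0, -0.011, -0.019], [0.0, -0.015, -0.024], [0.0, -0.02, -0.029], [0.0, -0.025, -0.034], [0.0, -0.031, -0.038], [0.0, -0.037, -0.042], [0.0, -0.043, -0.046], [0.0, -0.049, -0.049]]
338 [[0.0, -0.007, -0.002], [0.0, -0.014, -0.004], [0.0, -0.021, -0.005], [0.0, -0.028, -0.006], [0.0, -0.035, -0.006], [0.0, -0.042, -0.006], [0.0, -0.049, -0.005], [0.0, -0.056, -0.003], [0.0, -0.063, -0.002], [0.0, -0.069, 0.001]]
383 [[0.0, -0.007, 0.003], [0.0, -0.013, 0.007], [0.0, -0.019, 0.01], [0.0, -0.024, 0.015], [0.0, -0.029, 0.02], [0.0, -0.034, 0.025], [0.0, -0.038, 0.031], [0.0, -0.042, 0.036], [0.0, -0.046, 0.043], [0.0, -0.049, 0.049]]
428 [[0.0, -0.002, 0.007], [0.0, -0.004, 0.014], [0.0, -0.005, 0.021], [0.0, -0.006, 0.028], [0.0, -0.006, 0.035], [0.0, -0.006, 0.042], [0.0, -0.005, 0.049], [0.0, -0.003, 0.056], [0.0, -0.002, 0.062], [0.0, 0.001, 0.069]]
```

jog_arm(
  travel=[
    [0.0, 0.001, 0.006],
    [0.0, 0.004, 0.013],
    [0.0, 0.006, 0.018],
    [0.0, 0.011, 0.024],
    [0.0, 0.016, 0.029],
    [0.0, 0.021, 0.034],
    [0.0, 0.027, 0.038],
    [0.0, 0.032, 0.042],
    [0.0, 0.039, 0.045],
    [0.0, 0.045, 0.048],
  ],
  dr=[
    [0, 0, 0],
    [0, 0, 0],
    [0, 0, 0],
    [0, 0, 0],
    [0, 0, 0],
    [0, 0, 0],
    [0, 0, 0],
    [0, 0, 0],
    [0, 0, 0],
    [0, 0, 0],
  ],
  claw=[0, 0, 0, 0, 0, 0, 0, 0, 0, 0],
)

```text
time_s: 9.9
tcp_pos: [0.6486, 0.0737, 0.0885]
eef_rot: [-180.0, -0.0, -45.1]
contact_force: [3.2, -0.1, 3.4]
gripper_width: 0.0148
gripper_force: 45.0
```

```bash
python3 rd.py
```

```text
9.9 [  18.93 -105.03   88.49] rad 46.54 q 156.0 F [ 2.2  -2.26  3.39] Ft -3.39 Fr -2.20 w 0.0148 g 45.0 [ 0.02 -0.87  0.1 ]
```

jog_arm(
  travel=[
    [0.0, 0.007, 0.003],
    [0.0, 0.014, 0.005],
    [0.0, 0.021, 0.006],
    [0.0, 0.028, 0.007],
    [0.0, 0.035, 0.007],
    [0.0, 0.042, 0.006],
    [0.0, 0.049, 0.006],
    [0.0, 0.056, 0.004],
    [0.0, 0.062, 0.002],
    [0.0, 0.069, 0.0],
  ],
  dr=[
    [0, 0, 0],
    [0, 0, 0],
    [0, 0, 0],
    [0, 0, 0],
    [0, 0, 0],
    [0, 0, 0],
    [0, 0, 0],
    [0, 0, 0],
    [0, 0, 0],
    [0, 0, 0],
  ],
  claw=[0, 0, 0, 0, 0, 0, 0, 0, 0, 0],
)

```text
time_s: 11.15
tcp_pos: [0.6246, 0.0495, 0.0887]
eef_rot: [-179.9, -0.0, -45.1]
contact_force: [6.1, 0.4, 4.3]
gripper_width: 0.0152
gripper_force: 45.0
```

```bash
python3 rd.py
```

```text
11.15 [ -15.12 -105.27   88.71] rad 44.91 q -160.3 F [ 4.59 -3.98  4.31] Ft -2.87 Fr -5.60 w 0.0152 g 45.0 [-0.13 -2.11  0.11]
```

jog_arm(
  travel=[
    [0.0, 0.006, -0.003],
    [0.0, 0.013, -0.007],
    [0.0, 0.018, -0.011],
    [0.0, 0.024, -0.015],
    [0.0, 0.029, -0.02],
    [0.0, 0.034, -0.025],
    [0.0, 0.038, -0.031],
    [0.0, 0.042, -0.037],
    [0.0, 0.045, -0.043],
    [0.0, 0.048, -0.049],
  ],
  dr=[
    [0, 0, 0],
    [0, 0, 0],
    [0, 0, 0],
    [0, 0, 0],
    [0, 0, 0],
    [0, 0, 0],
    [0, 0, 0],
    [0, 0, 0],
    [0, 0, 0],
    [0, 0, 0],
  ],
  claw=[0, 0, 0, 0, 0, 0, 0, 0, 0, 0],
)

```text
time_s: 12.4
tcp_pos: [0.6076, 0.0324, 0.1128]
eef_rot: [-180.0, -0.0, -45.1]
contact_force: [7.9, -2.0, -1.8]
gripper_width: 0.0146
gripper_force: 45.0
```

```bash
python3 rd.py
```

```text
12.4 [ -39.24 -105.41  112.77] rad 43.27 q -114.9 F [ 4.21 -7.04 -1.78] Ft -3.39 Fr -3.07 w 0.0146 g 45.0 [-0.78 -2.95  0.08]
```

jog_arm(
  travel=[
    [0.0, 0.003, -0.007],
    [0.0, 0.005, -0.014],
    [0.0, 0.006, -0.021],
    [0.0, 0.007, -0.028],
    [0.0, 0.007, -0.035],
    [0.0, 0.007, -0.042],
    [0.0, 0.006, -0.049],
    [0.0, 0.004, -0.056],
    [0.0, 0.002, -0.063],
    [0.0, 0.0, -0.069],
  ],
  dr=[
    [0, 0, 0],
    [0, 0, 0],
    [0, 0, 0],
    [0, 0, 0],
    [0, 0, 0],
    [0, 0, 0],
    [0, 0, 0],
    [0, 0, 0],
    [0, 0, 0],
    [0, 0, 0],
  ],
  claw=[0, 0, 0, 0, 0, 0, 0, 0, 0, 0],
)

```text
time_s: 13.65
tcp_pos: [0.6071, 0.0319, 0.1463]
eef_rot: [179.9, -0.0, -45.2]
contact_force: [9.9, -5.2, -7.2]
gripper_width: 0.0144
gripper_force: 45.0
```

```bash
python3 rd.py
```

```text
13.65 [ -39.91 -105.34  146.31] rad 42.75 q -69.0 F [  3.36 -10.72  -7.25] Ft -5.56 Fr -5.73 w 0.0144 g 45.0 [-1.69 -3.54  0.07]
```

jog_arm(
  travel=[
    [0.0, -0.003, -0.007],
    [0.0, -0.007, -0.013],
    [0.0, -0.011, -0.019],
    [0.0, -0.015, -0.024],
    [0.0, -0.02, -0.029],
    [0.0, -0.025, -0.034],
    [0.0, -0.031, -0.038],
    [0.0, -0.037, -0.042],
    [0.0, -0.043, -0.046],
    [0.0, -0.049, -0.049],
  ],
  dr=[
    [0, 0, 0],
    [0, 0, 0],
    [0, 0, 0],
    [0, 0, 0],
    [0, 0, 0],
    [0, 0, 0],
    [0, 0, 0],
    [0, 0, 0],
    [0, 0, 0],
    [0, 0, 0],
  ],
  claw=[0, 0, 0, 0, 0, 0, 0, 0, 0, 0],
)

```text
time_s: 14.9
tcp_pos: [0.6218, 0.0468, 0.1701]
eef_rot: [179.6, 0.1, -45.2]
contact_force: [2.1, -13.2, -2.8]
gripper_width: 0.0145
gripper_force: 45.0
```

```bash
python3 rd.py
```

```text
14.9 [ -18.98 -105.14  170.06] rad 43.43 q -25.9 F [ -7.82 -10.89  -2.76] Ft -8.24 Fr 0.93 w 0.0145 g 45.0 [-4.27 -0.74  0.19]
```

jog_arm(
  travel=[
    [0.0, -0.007, -0.002],
    [0.0, -0.014, -0.004],
    [0.0, -0.021, -0.005],
    [0.0, -0.028, -0.006],
    [0.0, -0.035, -0.006],
    [0.0, -0.042, -0.006],
    [0.0, -0.049, -0.005],
    [0.0, -0.056, -0.003],
    [0.0, -0.063, -0.002],
    [0.0, -0.069, 0.001],
  ],
  dr=[
    [0, 0, 0],
    [0, 0, 0],
    [0, 0, 0],
    [0, 0, 0],
    [0, 0, 0],
    [0, 0, 0],
    [0, 0, 0],
    [0, 0, 0],
    [0, 0, 0],
    [0, 0, 0],
  ],
  claw=[0, 0, 0, 0, 0, 0, 0, 0, 0, 0],
)

```text
time_s: 16.15
tcp_pos: [0.6477, 0.0728, 0.1724]
eef_rot: [179.8, 0.0, -45.2]
contact_force: [-2.6, -3.7, 12.0]
gripper_width: 0.0149
gripper_force: 45.0
```

```bash
python3 rd.py
```

```text
16.15 [  17.69 -105.03  172.4 ] rad 45.02 q 23.1 F [-4.44 -0.78 12.  ] Ft -8.80 Fr 9.29 w 0.0149 g 45.0 [-1.43  0.84  0.06]
```

jog_arm(
  travel=[
    [0.0, -0.007, 0.003],
    [0.0, -0.013, 0.007],
    [0.0, -0.019, 0.01],
    [0.0, -0.024, 0.015],
    [0.0, -0.029, 0.02],
    [0.0, -0.034, 0.025],
    [0.0, -0.038, 0.031],
    [0.0, -0.042, 0.036],
    [0.0, -0.046, 0.043],
    [0.0, -0.049, 0.049],
  ],
  dr=[
    [0, 0, 0],
    [0, 0, 0],
    [0, 0, 0],
    [0, 0, 0],
    [0, 0, 0],
    [0, 0, 0],
    [0, 0, 0],
    [0, 0, 0],
    [0, 0, 0],
    [0, 0, 0],
  ],
  claw=[0, 0, 0, 0, 0, 0, 0, 0, 0, 0],
)

```text
time_s: 17.4
tcp_pos: [0.666, 0.0913, 0.1477]
eef_rot: [180.0, -0.0, -45.1]
contact_force: [0.5, -1.7, 8.6]
gripper_width: 0.0149
gripper_force: 45.0
```

```bash
python3 rd.py
```

```text
17.4 [  43.72 -104.82  147.66] rad 46.79 q 69.1 F [-0.9  -1.56  8.61] Ft -8.37 Fr 2.22 w 0.0149 g 45.0 [-0.4  -0.43  0.08]
```

jog_arm(
  travel=[
    [0.0, -0.002, 0.007],
    [0.0, -0.004, 0.014],
    [0.0, -0.005, 0.021],
    [0.0, -0.006, 0.028],
    [0.0, -0.006, 0.035],
    [0.0, -0.006, 0.042],
    [0.0, -0.005, 0.049],
    [0.0, -0.003, 0.056],
    [0.0, -0.002, 0.062],
    [0.0, 0.001, 0.069],
  ],
  dr=[
    [0, 0, 0],
    [0, 0, 0],
    [0, 0, 0],
    [0, 0, 0],
    [0, 0, 0],
    [0, 0, 0],
    [0, 0, 0],
    [0, 0, 0],
    [0, 0, 0],
    [0, 0, 0],
  ],
  claw=[0, 0, 0, 0, 0, 0, 0, 0, 0, 0],
)

```text
time_s: 18.65
tcp_pos: [0.666, 0.0913, 0.1127]
eef_rot: [-180.0, -0.0, -45.1]
contact_force: [3.5, 0.8, 4.5]
gripper_width: 0.0147
gripper_force: 45.0
```

```bash
python3 rd.py
```

```text
18.65 [  43.69 -104.83  112.7 ] rad 47.36 q 112.7 F [ 3.04 -1.93  4.53] Ft -5.35 Fr 1.06 w 0.0147 g 45.0 [ 0.   -1.36  0.07]
```

```bash
python3 - <<'E'
import numpy as np,json
pos=lambda q:np.array([0,-45*np.sin(np.radians(q)),-45*np.cos(np.radians(q))])/500
base=pos(113)
for i in range(8):
    rows=[(pos(113-45*i-4.5*j)-base).round(3) for j in range(1,11)]
    print(113-45*i,json.dumps([[float(x)+0 for x in r] for r in rows]))
    base=base+rows[-1]
E
```

```text
113 [[0.0, -0.003, -0.007], [0.0, -0.004, -0.013], [0.0, -0.006, -0.02], [0.0, -0.007, -0.027], [0.0, -0.007, -0.034], [0.0, -0.007, -0.041], [0.0, -0.006, -0.048], [0.0, -0.005, -0.055], [0.0, -0.003, -0.062], [0.0, -0.001, -0.069]]
68 [[0.0, 0.003, -0.006], [0.0, 0.007, -0.013], [0.0, 0.011, -0.018], [0.0, 0.015, -0.024], [0.0, 0.02, -0.029], [0.0, 0.025, -0.034], [0.0, 0.03, -0.039], [0.0, 0.036, -0.042], [0.0, 0.042, -0.046], [0.0, 0.049, -0.049]]
23 [[0.0, 0.006, -0.003], [0.0, 0.013, -0.004], [0.0, 0.02, -0.006], [0.0, 0.027, -0.007], [0.0, 0.034, -0.007], [0.0, 0.041, -0.007], [0.0, 0.048, -0.006], [0.0, 0.055, -0.005], [0.0, 0.062, -0.003], [0.0, 0.069, -0.001]]
-22 [[0.0, 0.006, 0.003], [0.0, 0.012, 0.007], [0.0, 0.018, 0.011], [0.0, 0.024, 0.015], [0.0, 0.029, 0.02], [0.0, 0.034, 0.025], [0.0, 0.038, 0.03], [0.0, 0.042, 0.036], [0.0, 0.046, 0.042], [0.0, 0.049, 0.049]]
-67 [[0.0, 0.002, 0.006], [0.0, 0.004, 0.013], [0.0, 0.006, 0.02], [0.0, 0.007, 0.027], [0.0, 0.007, 0.034], [0.0, 0.007, 0.041], [0.0, 0.006, 0.048], [0.0, 0.005, 0.055], [0.0, 0.003, 0.062], [0.0, 0.0, 0.069]]
-112 [[0.0, -0.003, 0.006], [0.0, -0.006, 0.012], [0.0, -0.01, 0.018], [0.0, -0.014, 0.024], [0.0, -0.019, 0.029], [0.0, -0.024, 0.034], [0.0, -0.03, 0.038], [0.0, -0.035, 0.042], [0.0, -0.042, 0.046], [0.0, -0.048, 0.049]]
-157 [[0.0, -0.007, 0.002], [0.0, -0.013, 0.004], [0.0, -0.02, 0.006], [0.0, -0.027, 0.006], [0.0, -0.034, 0.007], [0.0, -0.041, 0.007], [0.0, -0.048, 0.006], [0.0, -0.055, 0.005], [0.0, -0.062, 0.003], [0.0, -0.069, 0.0]]
-202 [[0.0, -0.006, -0.003], [0.0, -0.013, -0.006], [0.0, -0.018, -0.01], [0.0, -0.024, -0.014], [0.0, -0.029, -0.019], [0.0, -0.034, -0.024], [0.0, -0.039, -0.03], [0.0, -0.042, -0.035], [0.0, -0.046, -0.042], [0.0, -0.049, -0.048]]
```

jog_arm(
  travel=[
    [0.0, -0.003, -0.007],
    [0.0, -0.004, -0.013],
    [0.0, -0.006, -0.02],
    [0.0, -0.007, -0.027],
    [0.0, -0.007, -0.034],
    [0.0, -0.007, -0.041],
    [0.0, -0.006, -0.048],
    [0.0, -0.005, -0.055],
    [0.0, -0.003, -0.062],
    [0.0, -0.001, -0.069],
  ],
  dr=[
    [0, 0, 0],
    [0, 0, 0],
    [0, 0, 0],
    [0, 0, 0],
    [0, 0, 0],
    [0, 0, 0],
    [0, 0, 0],
    [0, 0, 0],
    [0, 0, 0],
    [0, 0, 0],
  ],
  claw=[0, 0, 0, 0, 0, 0, 0, 0, 0, 0],
)

```text
time_s: 19.9
tcp_pos: [0.6664, 0.0917, 0.1462]
eef_rot: [-180.0, 0.0, -45.2]
contact_force: [8.0, -0.6, -1.6]
gripper_width: 0.0146
gripper_force: 45.0
```

```bash
python3 rd.py
```

```text
19.9 [  44.32 -104.78  146.23] rad 46.86 q 71.0 F [ 5.25 -6.05 -1.56] Ft 3.18 Fr 4.46 w 0.0146 g 45.0 [-0.1  -2.45  0.07]
```

jog_arm(
  travel=[
    [0.0, 0.003, -0.006],
    [0.0, 0.007, -0.013],
    [0.0, 0.011, -0.018],
    [0.0, 0.015, -0.024],
    [0.0, 0.02, -0.029],
    [0.0, 0.025, -0.034],
    [0.0, 0.03, -0.039],
    [0.0, 0.036, -0.042],
    [0.0, 0.042, -0.046],
    [0.0, 0.049, -0.049],
  ],
  dr=[
    [0, 0, 0],
    [0, 0, 0],
    [0, 0, 0],
    [0, 0, 0],
    [0, 0, 0],
    [0, 0, 0],
    [0, 0, 0],
    [0, 0, 0],
    [0, 0, 0],
    [0, 0, 0],
  ],
  claw=[0, 0, 0, 0, 0, 0, 0, 0, 0, 0],
)

```text
time_s: 21.15
tcp_pos: [0.6492, 0.0744, 0.1717]
eef_rot: [-180.0, -0.0, -45.1]
contact_force: [5.0, -1.3, 3.2]
gripper_width: 0.0147
gripper_force: 45.0
```

```bash
python3 rd.py
```

```text
21.15 [  19.91 -105.    171.67] rad 45.28 q 26.1 F [ 2.66 -4.48  3.23] Ft 0.97 Fr 4.07 w 0.0147 g 45.0 [-0.08 -1.95  0.08]
```

jog_arm(
  travel=[
    [0.0, 0.006, -0.003],
    [0.0, 0.013, -0.004],
    [0.0, 0.02, -0.006],
    [0.0, 0.027, -0.007],
    [0.0, 0.034, -0.007],
    [0.0, 0.041, -0.007],
    [0.0, 0.048, -0.006],
    [0.0, 0.055, -0.005],
    [0.0, 0.062, -0.003],
    [0.0, 0.069, -0.001],
  ],
  dr=[
    [0, 0, 0],
    [0, 0, 0],
    [0, 0, 0],
    [0, 0, 0],
    [0, 0, 0],
    [0, 0, 0],
    [0, 0, 0],
    [0, 0, 0],
    [0, 0, 0],
    [0, 0, 0],
  ],
  claw=[0, 0, 0, 0, 0, 0, 0, 0, 0, 0],
)

```text
time_s: 22.4
tcp_pos: [0.6245, 0.0495, 0.1718]
eef_rot: [180.0, -0.0, -45.2]
contact_force: [7.1, -2.5, 0.2]
gripper_width: 0.0147
gripper_force: 45.0
```

```bash
python3 rd.py
```

```text
22.4 [ -15.17 -105.21  171.85] rad 43.57 q -20.4 F [ 3.32 -6.79  0.24] Ft 3.19 Fr -0.93 w 0.0147 g 45.0 [-0.86 -2.58  0.08]
```

jog_arm(
  travel=[
    [0.0, 0.006, 0.003],
    [0.0, 0.012, 0.007],
    [0.0, 0.018, 0.011],
    [0.0, 0.024, 0.015],
    [0.0, 0.029, 0.02],
    [0.0, 0.034, 0.025],
    [0.0, 0.038, 0.03],
    [0.0, 0.042, 0.036],
    [0.0, 0.046, 0.042],
    [0.0, 0.049, 0.049],
  ],
  dr=[
    [0, 0, 0],
    [0, 0, 0],
    [0, 0, 0],
    [0, 0, 0],
    [0, 0, 0],
    [0, 0, 0],
    [0, 0, 0],
    [0, 0, 0],
    [0, 0, 0],
    [0, 0, 0],
  ],
  claw=[0, 0, 0, 0, 0, 0, 0, 0, 0, 0],
)

```text
time_s: 23.65
tcp_pos: [0.6076, 0.0324, 0.1479]
eef_rot: [-179.9, -0.1, -45.1]
contact_force: [6.5, -1.4, 3.8]
gripper_width: 0.0142
gripper_force: 45.0
```

```bash
python3 rd.py
```

```text
23.65 [ -39.17 -105.42  147.92] rad 42.66 q -66.6 F [ 3.62 -5.63  3.81] Ft 4.93 Fr -1.81 w 0.0142 g 45.0 [-0.74 -2.09  0.1 ]
```

jog_arm(
  travel=[
    [0.0, 0.002, 0.006],
    [0.0, 0.004, 0.013],
    [0.0, 0.006, 0.02],
    [0.0, 0.007, 0.027],
    [0.0, 0.007, 0.034],
    [0.0, 0.007, 0.041],
    [0.0, 0.006, 0.048],
    [0.0, 0.005, 0.055],
    [0.0, 0.003, 0.062],
    [0.0, 0.0, 0.069],
  ],
  dr=[
    [0, 0, 0],
    [0, 0, 0],
    [0, 0, 0],
    [0, 0, 0],
    [0, 0, 0],
    [0, 0, 0],
    [0, 0, 0],
    [0, 0, 0],
    [0, 0, 0],
    [0, 0, 0],
  ],
  claw=[0, 0, 0, 0, 0, 0, 0, 0, 0, 0],
)

```text
time_s: 24.9
tcp_pos: [0.6073, 0.0321, 0.1137]
eef_rot: [-180.0, -0.1, -45.1]
contact_force: [3.5, -3.2, 7.7]
gripper_width: 0.0147
gripper_force: 45.0
```

```bash
python3 rd.py
```

```text
24.9 [ -39.61 -105.43  113.74] rad 43.21 q -113.5 F [ 0.19 -4.7   7.74] Ft 7.02 Fr -3.27 w 0.0147 g 45.0 [-1.24 -1.28  0.04]
```

jog_arm(
  travel=[
    [0.0, -0.003, 0.006],
    [0.0, -0.006, 0.012],
    [0.0, -0.01, 0.018],
    [0.0, -0.014, 0.024],
    [0.0, -0.019, 0.029],
    [0.0, -0.024, 0.034],
    [0.0, -0.03, 0.038],
    [0.0, -0.035, 0.042],
    [0.0, -0.042, 0.046],
    [0.0, -0.048, 0.049],
  ],
  dr=[
    [0, 0, 0],
    [0, 0, 0],
    [0, 0, 0],
    [0, 0, 0],
    [0, 0, 0],
    [0, 0, 0],
    [0, 0, 0],
    [0, 0, 0],
    [0, 0, 0],
    [0, 0, 0],
  ],
  claw=[0, 0, 0, 0, 0, 0, 0, 0, 0, 0],
)

```text
time_s: 26.15
tcp_pos: [0.6234, 0.0484, 0.0894]
eef_rot: [179.9, -0.0, -45.1]
contact_force: [0.3, -5.9, 10.8]
gripper_width: 0.0147
gripper_force: 45.0
```

```bash
python3 rd.py
```

```text
26.15 [ -16.71 -105.25   89.35] rad 44.87 q -158.1 F [-3.95 -4.4  10.81] Ft 7.69 Fr -8.56 w 0.0147 g 45.0 [-1.88 -0.05  0.07]
```

jog_arm(
  travel=[
    [0.0, -0.007, 0.002],
    [0.0, -0.013, 0.004],
    [0.0, -0.02, 0.006],
    [0.0, -0.027, 0.006],
    [0.0, -0.034, 0.007],
    [0.0, -0.041, 0.007],
    [0.0, -0.048, 0.006],
    [0.0, -0.055, 0.005],
    [0.0, -0.062, 0.003],
    [0.0, -0.069, 0.0],
  ],
  dr=[
    [0, 0, 0],
    [0, 0, 0],
    [0, 0, 0],
    [0, 0, 0],
    [0, 0, 0],
    [0, 0, 0],
    [0, 0, 0],
    [0, 0, 0],
    [0, 0, 0],
    [0, 0, 0],
  ],
  claw=[0, 0, 0, 0, 0, 0, 0, 0, 0, 0],
)

```text
time_s: 27.4
tcp_pos: [0.6453, 0.0706, 0.087]
eef_rot: [179.5, 0.1, -45.2]
contact_force: [0.9, -11.8, 0.1]
gripper_width: 0.0148
gripper_force: 45.0
```

```bash
python3 rd.py
```

```text
27.4 [  14.43 -104.89   87.01] rad 46.29 q 161.8 F [-7.65 -9.03  0.14] Ft 7.22 Fr -2.52 w 0.0148 g 45.0 [-4.36 -0.43  0.17]
```

jog_arm(
  travel=[
    [0.0, -0.006, -0.003],
    [0.0, -0.013, -0.006],
    [0.0, -0.018, -0.01],
    [0.0, -0.024, -0.014],
    [0.0, -0.029, -0.019],
    [0.0, -0.034, -0.024],
    [0.0, -0.039, -0.03],
    [0.0, -0.042, -0.035],
    [0.0, -0.046, -0.042],
    [0.0, -0.049, -0.048],
  ],
  dr=[
    [0, 0, 0],
    [0, 0, 0],
    [0, 0, 0],
    [0, 0, 0],
    [0, 0, 0],
    [0, 0, 0],
    [0, 0, 0],
    [0, 0, 0],
    [0, 0, 0],
    [0, 0, 0],
  ],
  claw=[0, 0, 0, 0, 0, 0, 0, 0, 0, 0],
)

```text
time_s: 28.65
tcp_pos: [0.6649, 0.0904, 0.1102]
eef_rot: [179.8, 0.1, -45.2]
contact_force: [9.5, -3.1, -7.9]
gripper_width: 0.0148
gripper_force: 45.0
```

```bash
python3 rd.py
```

```text
28.65 [  42.33 -104.73  110.15] rad 47.18 q 116.2 F [ 4.59 -8.93 -7.86] Ft 5.02 Fr 7.59 w 0.0148 g 45.0 [-1.07 -2.99  0.11]
```

```bash
python3 - <<'E'
import numpy as np
from scipy.optimize import least_squares
D=np.array([[18.93,88.49,2.2,3.39,1],[-15.12,88.71,4.59,4.31,1],[-39.24,112.77,4.21,-1.78,1],[-39.91,146.31,3.36,-7.25,1],[-18.98,170.06,-7.82,-2.76,1],[17.69,172.4,-4.44,12,1],[43.72,147.66,-.9,8.61,1],[43.69,112.7,3.04,4.53,1],
[44.32,146.23,5.25,-1.56,-1],[19.91,171.67,2.66,3.23,-1],[-15.17,171.85,3.32,.24,-1],[-39.17,147.92,3.62,3.81,-1],[-39.61,113.74,.19,7.74,-1],[-16.71,89.35,-3.95,10.81,-1],[14.43,87.01,-7.65,.14,-1],[42.33,110.15,4.59,-7.86,-1]])
x,z,fx,fz,s=D.T
c=least_squares(lambda p:np.hypot(x-p[0],z+19-p[1])-p[2],[0,150,45]);print(c.x,c.fun.round(2))
q=np.arctan2(x-c.x[0],z+19-c.x[1]);Ft=fx*np.cos(q)-fz*np.sin(q)
def go(M,cols):
    a,res,*_=np.linalg.lstsq(cols[M],Ft[M],rcond=None)
    h=np.arctan2(a[-1],a[-2]) # A sin q cos phi + A cos q sin phi
    print(a.round(2),'amp',np.hypot(a[-1],a[-2]).round(2),'target q',((180-np.degrees(h)+180)%360-180).round(1),(Ft[M]-cols[M]@a).round(2))
one=np.ones_like(s)
C=np.c_[s,np.sin(q),np.cos(q)]
go(s>0,C);go(s<0,C);go(s!=0,C);go(s!=0,np.c_[s,one,np.sin(q),np.cos(q)])
E
```

```text
[  2.18587807 149.27902738  45.00638693] [ 0.01  0.02 -0.03  0.04  0.05 -0.12  0.02  0.07  0.05  0.02  0.04 -0.05
 -0.06  0.07 -0.04 -0.1 ]
[-5.66 -1.14 -3.  ] amp 3.21 target q -69.2 [-0.   -0.13  0.16  0.08 -0.43  0.56 -0.42  0.18]
[-4.95 -1.24 -2.86] amp 3.12 target q -66.6 [ 0.54 -0.66  0.37 -0.05 -0.03  0.04 -0.05 -0.16]
[-5.31 -1.18 -2.92] amp 3.15 target q -68.1 [-0.27 -0.43 -0.19 -0.33 -0.86  0.15 -0.77 -0.11  0.15 -0.98  0.1  -0.32
 -0.35 -0.34 -0.48 -0.6 ]
[-5.31 -0.35 -1.19 -2.93] amp 3.16 target q -67.9 [ 0.08 -0.09  0.14  0.01 -0.51  0.51 -0.4   0.25  0.51 -0.62  0.45  0.03
 -0.01  0.   -0.13 -0.24]
```

jog_arm(
  travel=[
    [0.0, 0.003, 0.006],
    [0.0, 0.007, 0.013],
    [0.0, 0.01, 0.018],
    [0.0, 0.015, 0.024],
    [0.0, 0.02, 0.029],
    [0.0, 0.025, 0.034],
    [0.0, 0.031, 0.038],
    [0.0, 0.036, 0.042],
    [0.0, 0.043, 0.045],
    [0.0, 0.049, 0.048],
  ],
  dr=[
    [0, 0, 0],
    [0, 0, 0],
    [0, 0, 0],
    [0, 0, 0],
    [0, 0, 0],
    [0, 0, 0],
    [0, 0, 0],
    [0, 0, 0],
    [0, 0, 0],
    [0, 0, 0],
  ],
  claw=[0, 0, 0, 0, 0, 0, 0, 0, 0, 0],
)

```text
time_s: 29.9
tcp_pos: [0.6484, 0.0736, 0.0884]
eef_rot: [180.0, -0.0, -45.1]
contact_force: [4.9, -2.2, 4.4]
gripper_width: 0.0145
gripper_force: 45.0
```

```bash
python3 rd.py
```

```text
29.9 [  18.73 -104.97   88.37] rad 46.56 q 156.3 F [ 1.93 -4.98  4.37] Ft -3.52 Fr -3.23 w 0.0145 g 45.0 [-0.77 -1.62  0.05]
```

jog_arm(
  travel=[
    [0.0, 0.007, 0.003],
    [0.0, 0.014, 0.005],
    [0.0, 0.021, 0.006],
    [0.0, 0.028, 0.007],
    [0.0, 0.035, 0.007],
    [0.0, 0.042, 0.006],
    [0.0, 0.049, 0.006],
    [0.0, 0.056, 0.004],
    [0.0, 0.062, 0.002],
    [0.0, 0.069, 0.0],
  ],
  dr=[
    [0, 0, 0],
    [0, 0, 0],
    [0, 0, 0],
    [0, 0, 0],
    [0, 0, 0],
    [0, 0, 0],
    [0, 0, 0],
    [0, 0, 0],
    [0, 0, 0],
    [0, 0, 0],
  ],
  claw=[0, 0, 0, 0, 0, 0, 0, 0, 0, 0],
)

```text
time_s: 31.15
tcp_pos: [0.6246, 0.0495, 0.0887]
eef_rot: [-179.9, -0.0, -45.1]
contact_force: [6.4, -0.3, 3.6]
gripper_width: 0.0147
gripper_force: 45.0
```

```bash
python3 rd.py
```

```text
31.15 [ -15.1  -105.24   88.72] rad 44.90 q -160.3 F [ 4.32 -4.77  3.62] Ft -2.85 Fr -4.87 w 0.0147 g 45.0 [-0.41 -2.31  0.05]
```

jog_arm(
  travel=[
    [0.0, 0.006, -0.003],
    [0.0, 0.013, -0.007],
    [0.0, 0.018, -0.011],
    [0.0, 0.024, -0.015],
    [0.0, 0.029, -0.02],
    [0.0, 0.034, -0.025],
    [0.0, 0.038, -0.031],
    [0.0, 0.042, -0.037],
    [0.0, 0.045, -0.043],
    [0.0, 0.048, -0.049],
  ],
  dr=[
    [0, 0, 0],
    [0, 0, 0],
    [0, 0, 0],
    [0, 0, 0],
    [0, 0, 0],
    [0, 0, 0],
    [0, 0, 0],
    [0, 0, 0],
    [0, 0, 0],
    [0, 0, 0],
  ],
  claw=[0, 0, 0, 0, 0, 0, 0, 0, 0, 0],
)

```text
time_s: 32.4
tcp_pos: [0.6076, 0.0324, 0.1128]
eef_rot: [-180.0, -0.0, -45.2]
contact_force: [9.4, -2.9, -2.2]
gripper_width: 0.0145
gripper_force: 45.0
```

```bash
python3 rd.py
```

```text
32.4 [ -39.21 -105.41  112.77] rad 43.23 q -114.9 F [ 4.56 -8.69 -2.17] Ft -3.89 Fr -3.22 w 0.0145 g 45.0 [-1.01 -3.17  0.05]
```

jog_arm(
  travel=[
    [0.0, 0.003, -0.007],
    [0.0, 0.005, -0.014],
    [0.0, 0.006, -0.021],
    [0.0, 0.007, -0.028],
    [0.0, 0.007, -0.035],
    [0.0, 0.007, -0.042],
    [0.0, 0.006, -0.049],
    [0.0, 0.004, -0.056],
    [0.0, 0.002, -0.063],
    [0.0, 0.0, -0.069],
  ],
  dr=[
    [0, 0, 0],
    [0, 0, 0],
    [0, 0, 0],
    [0, 0, 0],
    [0, 0, 0],
    [0, 0, 0],
    [0, 0, 0],
    [0, 0, 0],
    [0, 0, 0],
    [0, 0, 0],
  ],
  claw=[0, 0, 0, 0, 0, 0, 0, 0, 0, 0],
)

```text
time_s: 33.65
tcp_pos: [0.6071, 0.0319, 0.1463]
eef_rot: [179.9, -0.0, -45.2]
contact_force: [10.4, -5.4, -6.4]
gripper_width: 0.0145
gripper_force: 45.0
```

```bash
python3 rd.py
```

```text
33.65 [ -39.92 -105.35  146.32] rad 42.76 q -69.0 F [  3.56 -11.12  -6.44] Ft -4.74 Fr -5.63 w 0.0145 g 45.0 [-1.94 -3.72  0.07]
```

jog_arm(
  travel=[
    [0, 0, 0],
    [0, 0, 0],
    [0, 0, 0],
    [0, 0, 0],
    [0, 0, 0],
    [0, 0, 0],
    [0, 0, 0],
    [0, 0, 0],
    [0, 0, 0],
    [0, 0, 0],
  ],
  dr=[
    [0, 0, 0],
    [0, 0, 0],
    [0, 0, 0],
    [0, 0, 0],
    [0, 0, 0],
    [0, 0, 0],
    [0, 0, 0],
    [0, 0, 0],
    [0, 0, 0],
    [0, 0, 0],
  ],
  claw=[0, 0, 0, 0, 0, 0, 0, 0, 0, 0],
)

```text
time_s: 34.9
tcp_pos: [0.6072, 0.032, 0.1467]
eef_rot: [180.0, -0.0, -45.2]
contact_force: [9.2, -4.8, -3.0]
gripper_width: 0.0146
gripper_force: 45.0
```

```bash
python3 rd.py; python3 - <<'E'
from fit import *
from mv import w2s
s=r.get_state();p=w2s(s['tcp_pos']);print('q',np.degrees(np.arctan2(p[0]-2.19,p[2]+19-149.28)),s['qd'].round(2))
c=cam("scene")
im=c['pixels'][110:280,270:470,::-1];cv2.imwrite('pics/s4c.png',cv2.resize(im,None,fx=3,fy=3))
E
```

```text
34.9 [ -39.74 -105.36  146.66] rad 42.72 q -68.5 F [ 3.09 -9.9  -2.98] Ft -1.64 Fr -3.97 w 0.0146 g 45.0 [-1.66 -3.17  0.08]
q -68.66547569420999 [ 0.01  0.09 -0.05 -0.09 -0.1  -0.06]
```

View pics/s4c.png

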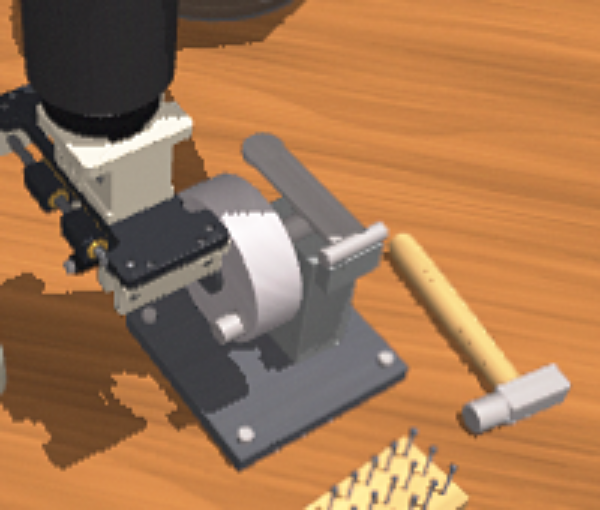

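```bash
python3 -c "
from plant import r
print(r.close_job())"
```

```text
the job is handed in; nothing more can be done
None
```

The job is handed in: the keeper is down on its stop and the flywheel was cranked a full turn each way. The arm still grips the handle, holding the wheel at rest at q ≈ -69°. The measured forces put the heavy side straight down at about -68°, good to a few degrees, or up to about 8° if the force sensor has a small zero error.

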